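# Refit the spice carousel's upper tier and bring the pepper mill to the front

### The job

The spice carousel has been washed: slide the loose spacer tube down its centre post until it stands on the turntable, then slide the small round tray, right way up, down the post until it sits on the spacer, lowering both parts rather than letting them drop. Then grip the bare top of the post and turn the carousel until the wooden pepper mill stands squarely at the front, in line with the card holder on the foot, and finish while still gripping the post, holding the turntable still so that the mill can be taken. Do not touch the mill or the jars, keep them standing on the turntable, and leave the cup, the matchbox and the pen where they are.

Things in the scene. Friction and masses are not known exactly. Their poses are not given: they have to be found in the camera images.
- front_spot (a point): point fixed to the carousel's wooden foot at its front: 100 mm from the post's axis towards the tongue with the blank card in its small steel holder, on the side that roughly faces the robot; 75 mm above the turntable's upper face, so it is where the mill's centre must come. Its x axis points from here to the post's axis, z up. The foot stays where it stands
- post_top (a point): centre of the tip of the carousel's bare steel post: round, 14 mm diameter, upright on the turntable's axis and fixed to the turntable so that it turns with it; tip tapered over the last 7 mm; it rises 183 mm above the turntable's upper face, which lies 26 mm above the table. With spacer and tray home, its top 38 mm stay bare above the tray's hub
- post: the same post; origin at its foot, in the turntable's upper face; z up
- turntable (a joint): angle of the turntable in rad, 0 at the start, positive anticlockwise seen from above, no stop within a full turn either way; light rubbing friction (about 0.04 N m), stays where it is left. The turntable is a round wooden disc 280 mm across with a rim 10 mm high; the jars and the mill ride on it about 100 mm from the axis
- spacer_mid (a point): centre (half-way up) of the loose spacer: a plain straight steel tube (0.12 kg), 115 mm long, 28 mm outside, 18 mm bore right through, starting upright on the table beside the carousel, left or right; z along its bore
- spacer: the same spacer tube; origin at the centre of its lower end
- tray_hub (a point): centre of the hub of the loose wooden tray (about 0.14 kg): round, 116 mm across with a rim 18 mm high and a 5 mm floor; its hub in the middle is a tube 28 mm outside, 18 mm bore right through, reaching from the tray's underside to 30 mm above it (25 mm above its floor); this point is on the bore's axis 15 mm above the underside. Starts right way up on the table on the other side of the carousel from the spacer; z up
- tray: the same tray; origin at the centre of its underside
- mill_mid (a point): centre of the dark turned-wood pepper mill, waisted, 58 mm across, 150 mm tall, with a small metal ball on top (0.18 kg), standing loose on the turntable, well away from the front at the start; this point is 75 mm above its underside, z up
- spice_pepper_mid (a point): one of four spice jars standing loose on the turntable, about 46 mm across and 92 mm tall, flat round cap; this point is 48 mm above its underside, z up
- spice_jar_1_mid (a point): one of four spice jars standing loose on the turntable, about 45 mm across and 100 mm tall, flat round cap; this point is 48 mm above its underside, z up
- spice_jar_2_mid (a point): one of four spice jars standing loose on the turntable, about 43 mm across and 100 mm tall, flat round cap; this point is 48 mm above its underside, z up
- spice_jar_3_mid (a point): one of four spice jars standing loose on the turntable, about 46 mm across and 100 mm tall, flat round cap; this point is 48 mm above its underside, z up
- mill: the same pepper mill; origin at the centre of its underside
- mug: bystander: small white cup, 63x92x51 mm, standing beyond the carousel on its left; origin at the centre of its underside
- matchbox: bystander: matchbox, 36x57x15 mm, near the table's left front corner; origin at the centre of its underside
- pen: bystander: pen, 145 mm long, 9 mm thick, lying near the table's front edge on the right; origin at the centre of its underside
- spice_pepper: the same jar; origin at the centre of its underside
- spice_jar_1: the same jar; origin at the centre of its underside
- spice_jar_2: the same jar; origin at the centre of its underside
- spice_jar_3: the same jar; origin at the centre of its underside
Mind the look-alikes: they are no part of the job. Leave any blue or yellow look-alike of the spice_pepper alone.

How it is judged:
By the outcome, as a careful person would: the job done as asked, in the order asked, and still so for the second after the job is handed in, while the arm keeps its last pose, push and grip.
It also fails if it takes over 72 s, if anything falls off the work surface, if the arm or the gripper's body presses on something with over 40 N, if the wrist force passes 120 N, or if a joint passes its speed limit or range.

### The arm

A 6-joint arm with a two-finger parallel gripper is mounted at the origin on a cart in front of the work surface, level with it; the furniture and walls round the work are solid. World frame = base frame: x ahead of the robot, y to its left, z up, the work surface at z = 0. Lengths are in mm, angles in rad, forces in N, time in s.
With the tool pointing down it reaches from about 400 to 925 mm from the base axis. Payload 12.5 kg.
Tool frame: the origin (TCP) lies midway between the tips of the shut fingers; the grasp point (between the pads) lies 19 mm behind it (hold_point_z is the distance from the TCP to the grasp point, in mm); z points along the fingers, y is the line along which they close (so a half turn about z gives the same grasp; the last joint's range is limited). The gripper opens to 95 mm and grips with 3 to 60 N. Pads are 20 mm wide; open, the fingers measure 119 mm over their backs; the gripper's body (75 mm by 180 mm) begins 59 mm behind the grasp point.
Start: joints at [1.005, 0.491, 1.559, -0, 1.092, -0.106], TCP at [277.343, 560.114, 214.661] pointing down, gripper open.
Joint ranges: [-3.1, 3.1], [-0.84, 2.19], [0.05, 2.79], [-1.13, 4.28], [0.06, 2.93], [-2.69, 2.69]. Speed limits (rad/s): [2.22, 2.22, 2.79, 3.14, 3.14, 3.14].

### API

Orientations are given as a rotation vector (axis times angle).
In Python, from rig import reach, move_l, movej, set_gripper, wait, ik, observe, snapshot, Unreachable, close_job, hold_point_z gives the robot as it stands. Calls block until the motion is done:
- reach(position, orientation): joint-space move of the TCP to a pose.
- move_l(position, vel=150, orientation=None, until_force=None): straight line of the TCP; orientation=None keeps the orientation; vel is the mean speed in mm/s. With until_force (N) it stops when the force on the tool has changed by that much, and returns True; else False.
- movej(angles): joint-space move.
- set_gripper(opening, strength=None): finger opening in mm; strength is the grip in N (None keeps the last); returns when the fingers have stopped.
- wait(seconds).
- ik(position, orientation): joint angles nearest the present ones, or None.
- observe(): the state.
- snapshot(name): name is "scene" or "side" or "wrist"; returns a dict with "image" (400x640x3 uint8, red, green, blue), "K" (3x3 intrinsics, pixels), "R" (3x3) and "t" (3): a world point X has camera coordinates R X + t; the wrist camera has in their place "tool_from_camera" (4x4, takes a point from camera to tool coordinates, whose origin is the TCP and whose axes are the flange's). Camera axes: x right, y down, z forward; pixel columns grow to the right and rows downward; lengths in mm; the calibration is good to about 2 mm. A picture is of the moment at which its call begins: read the wrist's pose just before it. There is no depth.
A pose or a line that the arm cannot do raises Unreachable and nothing moves.
- close_job(): hands the job in; it is judged then, once.
The state is a dict: "time": time; "qpos": joint angles; "qd": joint speeds; "joint_torque": joint torques, N m; "tcp_pos": TCP position; "orientation": TCP orientation; "wrist_force": force on the tool from outside, world axes, zero at the start; "ft_torque": the same for the moment, N m; "grip_width": finger opening in mm; "gripper_force": force on a finger pad.
Only numpy, scipy, OpenCV 4.12 (cv2) and the standard library are available. Lean on these libraries where they do the work, as an engineer would, in place of code of your own. Each camera call takes 0.05 s, during which the arm holds its last target. There are 200 camera calls.

## Working session

There is one attempt and no reset: what is moved stays moved. The work goes in short steps, each a Python script; the robot and the scene stay as the last script left them, time stands still between calls to the robot, and variables do not carry over. Pictures are saved under pics/ and viewed, at most 10 in all, crops included, and the job is handed in when it is done.

```bash
mkdir -p pics; ls
python3 - <<'E'
from rig import *
import cv2,numpy as np,pickle
o=observe();print(o)
d={}
for n in("scene","side","wrist"):
    s=snapshot(n);d[n]=s;cv2.imwrite(f"pics/a_{n}.png",s["image"][:,:,::-1])
    print(n,{k:np.round(v,4).tolist() for k,v in s.items() if k!="image"})
pickle.dump((o,d),open("a.pkl","wb"))
E
```

```text
pics
{'time': 0.0, 'qpos': array([ 1.00542192e+00,  4.91556575e-01,  1.55949842e+00, -1.40648105e-05,
        1.09165726e+00, -1.05623625e-01]), 'qd': array([-3.39813988e-04,  6.06018792e-04,  6.77544694e-04, -3.15799103e-05,
        1.34187962e-03,  6.06333488e-04]), 'joint_torque': array([-9.77746276e-04, -6.12634706e+01, -2.58184916e+01,  6.91784034e-02,
        4.81453200e-02, -1.17240029e-04]), 'tcp_pos': array([277.18532809, 559.88552796, 214.0467318 ]), 'orientation': array([-7.15740012e-01, -3.05860686e+00,  1.66687777e-03]), 'wrist_force': array([ 0.50490449, -0.11781603, -1.181963  ]), 'ft_torque': array([-0.03215344,  0.01737628, -0.01261123]), 'gripper_force': 0.0, 'grip_width': 95.27966816420363}
scene {'K': [[469.2925, 0.0, 315.4391], [0.0, 469.2925, 204.4937], [0.0, 0.0, 1.0]], 'R': [[0.7609, -0.6486, -0.0196], [-0.3572, -0.3935, -0.8471], [0.5417, 0.6515, -0.5311]], 't': [-398.749, 308.4577, 1118.9243]}
side {'K': [[381.6565, 0.0, 319.6467], [0.0, 381.6565, 210.2377], [0.0, 0.0, 1.0]], 'R': [[0.9724, -0.233, 0.0142], [-0.1415, -0.6366, -0.7581], [0.1857, 0.7351, -0.652]], 't': [-512.2107, 170.9939, 1246.4065]}
wrist {'K': [[296.1373, 0.0, 316.8326], [0.0, 296.1373, 198.7589], [0.0, 0.0, 1.0]], 'tool_from_camera': [[0.0008, -0.963, -0.2695, 75.8933], [1.0, 0.0007, 0.0005, 0.2696], [-0.0003, -0.2695, 0.963, -170.4259], [0.0, 0.0, 0.0, 1.0]]}
```

View pics/a_scene.png

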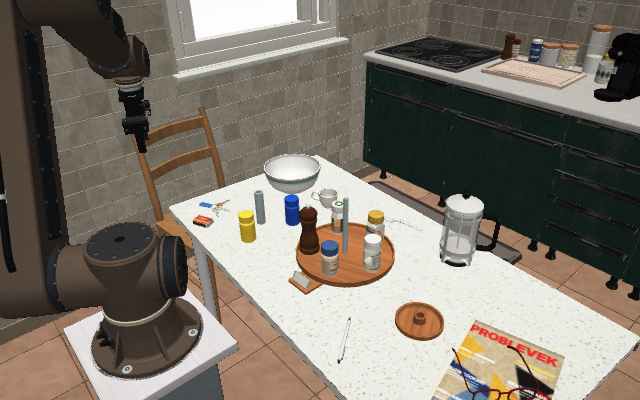

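View pics/a_side.png

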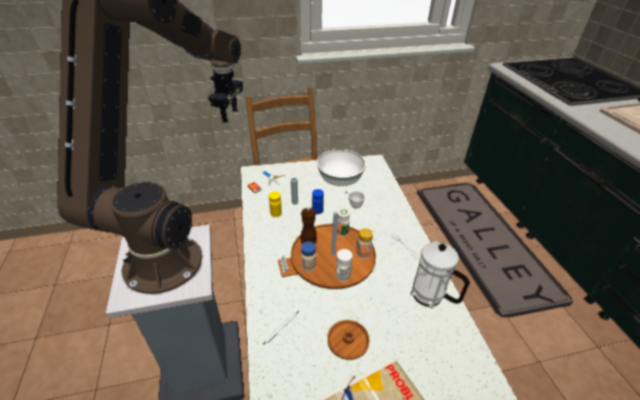

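Scene view: the spacer runs from (260,192) to (261,223), the post tip is at (345,198), the tray at (419,320), the mill's ball at (309,207) and the card tongue at (303,282). In the side view the spacer top is at (294,179), the post tip at (335,213), the tray at (348,338) and the tongue at (285,266).

```bash
cat > h.py <<'E'
import numpy as np, cv2, pickle
from scipy.spatial.transform import Rotation as Ro
from rig import *
def ray(s,px,T=None):
    d=np.linalg.inv(s["K"])@[px[0],px[1],1.]
    if T is None: return -s["R"].T@s["t"], s["R"].T@d
    return T[:3,3],T[:3,:3]@d
def wristT(s,o):
    T=np.eye(4);T[:3,:3]=Ro.from_rotvec(o["orientation"]).as_matrix();T[:3,3]=o["tcp_pos"]
    return T@s["tool_from_camera"]
def onz(r,z): return r[0]+r[1]*(z-r[0][2])/r[1][2]
def cross(rs):
    A=0;b=0;P=[]
    for c,d in rs:
        d=d/np.linalg.norm(d);M=np.eye(3)-np.outer(d,d);A=A+M;b=b+M@c
    X=np.linalg.solve(A,b)
    return X,[round(float(np.linalg.norm((np.eye(3)-np.outer(d,d)/(d@d))@(X-c))),1) for c,d in rs]
def proj(s,X,T=None):
    if T is None: c=s["R"]@X+s["t"]
    else: c=T[:3,:3].T@(np.asarray(X)-T[:3,3])
    p=s["K"]@c; return p[:2]/p[2]
def ori(zdir,ydir):
    "tool z along zdir, y close to ydir -> rotvec"
    z=np.array(zdir,float);z/=np.linalg.norm(z);y=np.array(ydir,float);y-=z*(y@z);y/=np.linalg.norm(y)
    return Ro.from_matrix(np.c_[np.cross(y,z),y,z]).as_rotvec()
E
python3 - <<'E'
from h import *
o,d=pickle.load(open("a.pkl","rb"));S,D=d["scene"],d["side"]
for n,a,b,z in(("spacer top",(259.5,192.5),(294,179),115),("spacer bot",(261,222),(295,203),0),("post tip",(345.5,198),(335,212.5),209),("hub top",(419.5,313.5),(348.5,334.5),30),("mill ball",(309,207.5),(309,210),176),("tongue",(303,284),(284,267),20)):
    print(n,cross([ray(S,a),ray(D,b)]),onz(ray(S,a),z).round(),onz(ray(D,b),z).round())
for n,p,z in(("jarwhite",(373,238),126),("jarblue",(329.5,245),126),("yellow",(376,214),126),("green",(338,203),126),("mug",(328,195),51),("french press",(460,262),0),("bowl",(292,160),60),("yellowlook",(247,213),92),("bluelook",(292,198),92)): print(n,onz(ray(S,p),z).round())
print(o["qpos"])
E
```

```text
spacer top (array([478.20920904, 211.98198891, 109.57566694]), [1.5, 1.5]) [472. 201. 115.] [477. 207. 115.]
spacer bot (array([479.39998969, 219.72350558,  -8.88297176]), [1.5, 1.5]) [473. 211.   0.] [478. 207.   0.]
post tip (array([ 546.32061632, -102.77970911,  201.42646571]), [0.3, 0.3]) [ 538. -111.  209.] [ 544. -112.  209.]
hub top (array([ 509.84959814, -401.29657528,   27.50074376]), [1.2, 1.2]) [ 508. -401.   30.] [ 509. -404.   30.]
mill ball (array([482.60637222, -27.89087212, 162.15201347]), [1.8, 1.8]) [470. -42. 176.] [479. -46. 176.]
tongue (array([ 381.38079138, -115.72430517,    9.3432932 ]), [1.3, 1.3]) [ 374. -127.   20.] [ 380. -123.   20.]
jarwhite [ 548. -205.  126.]
jarblue [ 444. -152.  126.]
yellow [ 636. -133.  126.]
green [597. -19. 126.]
mug [689. 128.  51.]
french press [ 776. -333.    0.]
bowl [749. 397.  60.]
yellowlook [397. 161.  92.]
bluelook [549. 139.  92.]
[ 1.00542192e+00  4.91556575e-01  1.55949842e+00 -1.40648105e-05
  1.09165726e+00 -1.05623625e-01]
```

Run:
```python
from h import *
down=ori([0,0,-1],[0,1,0])
def tilt(az,th):
    h=-np.array([np.cos(az),np.sin(az),0]);u=np.array([0,0,1.])
    z=h*np.sin(th)-u*np.cos(th);x=h*np.cos(th)+u*np.sin(th)
    return ori(z,np.cross(z,x)),z
for az in (190,210,230,250,270):
    r,z=tilt(np.radians(az),np.radians(38))
    print(az,[None if (q:=ik(np.array(p)+8*z,r)) is None else q.round(2) for p in((476,207,107),(476,207,260),(541,-110,310),(541,-110,133))])
for y in(1,-1):
  print(ik([490,20,330],ori([0,0,-1],[0,y,0])))
V=[]
for p in ((480,20,330),(500,-180,330)):
    y=1 if ik(p,ori([0,0,-1],[0,1,0])) is not None else -1
    reach(p,ori([0,0,-1],[0,y,0]));o=observe();s=snapshot("wrist");V.append((o,s));print(o["time"],o["qpos"].round(2))
    cv2.imwrite(f"pics/b{len(V)}.png",s["image"][:,:,::-1])
pickle.dump(V,open("b.pkl","wb"))
```

```text
190 [array([ 0.33,  0.47,  2.35,  3.43,  0.35, -1.72]), array([ 0.33,  0.14,  2.17, -0.52,  0.2 ,  2.21]), array([-0.51,  0.13,  2.01,  0.77,  0.59,  0.32]), array([-0.51,  0.44,  2.23,  1.74,  0.41, -0.76])]
210 [array([ 0.17,  0.47,  2.36,  2.54,  0.38, -1.29]), array([0.17, 0.14, 2.18, 0.84, 0.29, 0.47]), array([-0.59,  0.19,  1.94,  0.81,  0.87, -0.05]), array([-0.59,  0.48,  2.14,  1.28,  0.62, -0.67])]
230 [array([ 0.04,  0.49,  2.3 ,  1.83,  0.49, -1.  ]), array([ 0.04,  0.17,  2.14,  0.98,  0.58, -0.03]), array([-0.63,  0.27,  1.83,  0.75,  1.12, -0.29]), array([-0.63,  0.53,  2.02,  0.98,  0.83, -0.7 ])]
250 [array([-0.03,  0.52,  2.2 ,  1.33,  0.65, -0.87]), array([-0.03,  0.23,  2.05,  0.89,  0.85, -0.28]), array([-0.62,  0.36,  1.7 ,  0.65,  1.35, -0.5 ]), array([-0.62,  0.58,  1.88,  0.76,  1.04, -0.79])]
270 [array([-0.04,  0.56,  2.07,  0.98,  0.83, -0.85]), array([-0.04,  0.31,  1.93,  0.77,  1.09, -0.48]), array([-0.58,  0.43,  1.57,  0.54,  1.55, -0.7 ]), array([-0.58,  0.64,  1.74,  0.58,  1.23, -0.91])]
[-0.09399197  0.18833453  1.70527564  0.          1.24798249 -1.66478829]
[-9.39919665e-02  1.88334528e-01  1.70527564e+00 -4.44089210e-16
  1.24798249e+00  1.47680436e+00]
2.2583 [-0.1   0.17  1.73  0.    1.24 -1.67]
3.125 [-0.47  0.25  1.62  0.    1.27 -2.04]
```

View pics/b1.png

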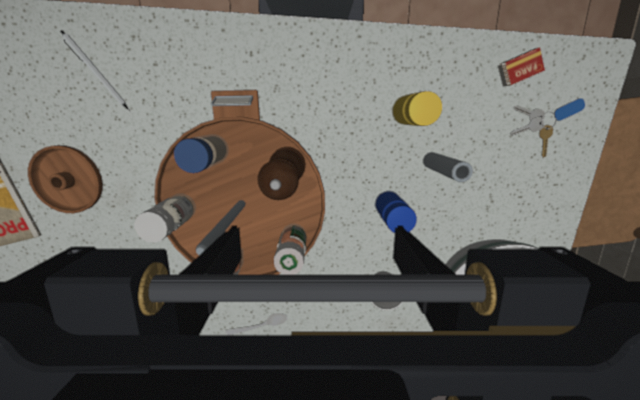

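View pics/b2.png

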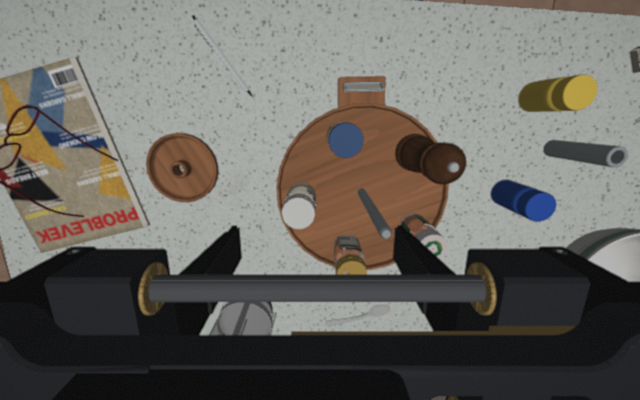

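b1 shows the spacer top at (461,172), post tip (241,205), hub (61,180), mill ball (275,185) and holder (235,100). In b2 those are at (617,156), (387,235), (181,169), (453,167) and (364,87).

Run:
```python
from h import *
(o1,s1),(o2,s2)=pickle.load(open("b.pkl","rb"));T1,T2=wristT(s1,o1),wristT(s2,o2)
for n,a,b,z in(("spacer top",(461,172.5),(617,156),115),("post tip",(241.5,204.5),(387.5,235),209),("hub top",(61,180),(181,169),30),("ball",(275,185),(453,167),176),("holder",(235,100),(363.5,87),20),("green",(290,261),(432,246),126)):
    r1,r2=ray(s1,a,T1),ray(s2,b,T2)
    X,e=cross([r1,r2]);print(n,X.round(1),e,onz(r1,z).round(1),onz(r2,z).round(1))
# spacer dark bore + enlarge crop
im=s1["image"];c=np.hstack([cv2.resize(im[135:205,410:490],None,fx=5,fy=5,interpolation=cv2.INTER_CUBIC),cv2.resize(s2["image"][205:275,350:430],None,fx=5,fy=5,interpolation=cv2.INTER_CUBIC)])
cv2.imwrite("pics/c.png",c[:,:,::-1])
# brown turntable/tray masks
for s,T,o in((s1,T1,o1),(s2,T2,o2)):
    hsv=cv2.cvtColor(s["image"],cv2.COLOR_RGB2HSV);m=cv2.inRange(hsv,(3,80,30),(18,255,255));m[250:]=0
    cs,_=cv2.findContours(m,cv2.RETR_EXTERNAL,cv2.CHAIN_APPROX_NONE)
    for k in cs:
        if 2000<cv2.contourArea(k)<6500:
            P=np.array([onz(ray(s,p[0],T),14)[:2] for p in k],np.float32);c,ra=cv2.minEnclosingCircle(P);print("tray?",c,ra)
```

```text
spacer top [474.7 209.7 117.2] [0.8, 0.8] [476. 211. 115.] [474.2 211.7 115. ]
post tip [542.5 -82.9 141.5] [29.5, 29.5] [492.  -56.5 209. ] [ 545.6 -103.8  209. ]
hub top [ 507.  -399.4   23.2] [0.7, 0.7] [ 504.8 -393.4   30. ] [ 506.5 -396.3   30. ]
ball [479.4 -26.6 172.8] [0.4, 0.4] [479.1 -26.1 176. ] [478.5 -28.2 176. ]
holder [ 381.  -106.6   14.5] [0.3, 0.3] [ 380.9 -105.2   20. ] [ 381.8 -107.4   20. ]
green [600.8 -17.1 119.8] [1.5, 1.5] [599.2 -16.4 126. ] [596.4 -20.1 126. ]
tray? (508.28009033203125, -401.020263671875) 60.54967498779297
tray? (504.9281311035156, 515.436279296875) 129.72470092773438
tray? (507.9624328613281, -402.3753662109375) 58.339962005615234
```

View pics/c.png

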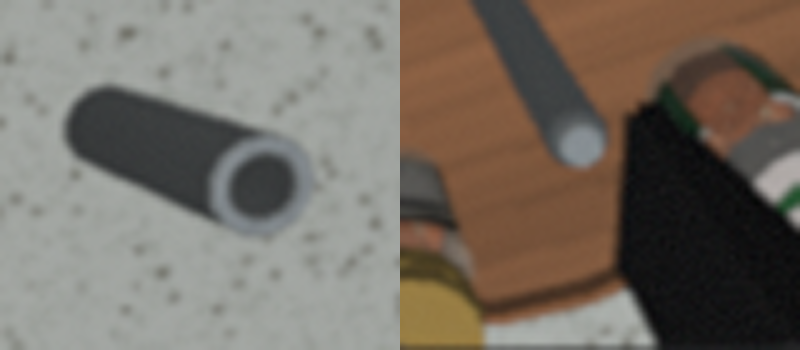

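Run:
```python
from h import *
down=ori([0,0,-1],[0,1,0]);V=[];crops=[]
def blob(s,p,f,r=30):
    "centroid of the masked blob nearest the predicted pixel"
    x,y=int(p[0])-r,int(p[1])-r;c=s["image"][y:y+2*r,x:x+2*r];m=f(cv2.cvtColor(c,cv2.COLOR_RGB2HSV).astype(int)).astype(np.uint8)
    n,l,st,ce=cv2.connectedComponentsWithStats(m);
    L=[(round(float(np.hypot(*(ce[i]-r))),1),int(st[i,4]),(ce[i]+[x,y]).round(1).tolist()) for i in range(1,n) if st[i,4]>15]
    crops.append(cv2.resize(c,(200,200),interpolation=cv2.INTER_CUBIC));crops.append(cv2.resize(np.dstack([m*255]*3),(200,200)))
    return sorted(L)[:3]
tip=lambda h:(h[...,1]<80)&(h[...,2]>120)
bore=lambda h:(h[...,2]<90)
for n,p,X,f in(("post",(592,-80,300),(547,-105,209),tip),("post",(592,-140,300),(547,-105,209),tip),("spacer",(522,215,230),(475,211,115),bore)):
    reach(p,down);wait(.2);o=observe();s=snapshot("wrist");T=wristT(s,o);q=proj(s,np.array(X),T);V.append((n,o,s))
    print(n,o["time"],q.round(),[(b,onz(ray(s,b[2],T),X[2]).round(1)) for b in blob(s,q,f)])
pickle.dump(V,open("c.pkl","wb"))
cv2.imwrite("pics/d.png",np.vstack([np.hstack(crops[0::2]),np.hstack(crops[1::2])])[:,:,::-1])
```

```text
post 3.9917 [289. 152.] [((2.5, 81, [288.3, 149.5]), array([ 544.4, -105.2,  209. ]))]
post 4.5917 [356. 152.] [((2.5, 81, [355.2, 149.5]), array([ 544.5, -105.4,  209. ]))]
spacer 6.2167 [313. 147.] [((3.2, 185, [314.4, 148.9]), array([477.2, 212.3, 115. ])), ((14.9, 56, [315.6, 131.3]), array([460.7, 213.5, 115. ]))]
```

View pics/d.png

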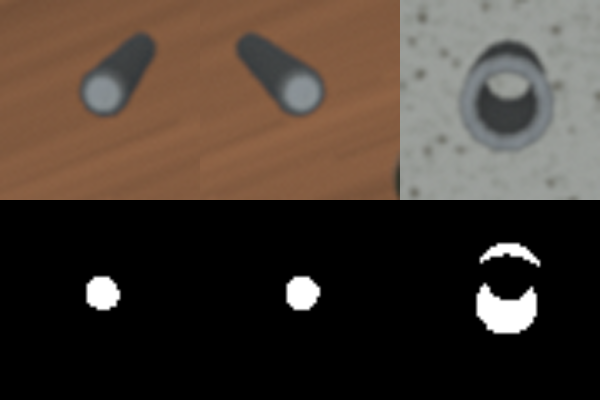

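Post axis is at (544.4,−105.3) and agrees in both views. The spacer ring is centred at (475.6,212.6). I'll grip it with the tool tilted 38°, so the post clears the gripper body.

```bash
cat >> h.py <<'E'
def tilt(az,th):
    h=-np.array([np.cos(az),np.sin(az),0]);u=np.array([0,0,1.])
    z=h*np.sin(th)-u*np.cos(th);x=h*np.cos(th)+u*np.sin(th)
    return ori(z,np.cross(z,x)),z
RT,ZT=tilt(np.radians(250),np.radians(38))
POST=np.array([544.4,-105.3])
E
python3 - <<'E'
from h import *
P=np.array([475.6,212.6,106]);
print(ik(np.array([*POST,332])+10*ZT,RT), ik(P+10*ZT-85*ZT,RT))
set_gripper(60,40)
reach(P-75*ZT,RT);print(observe()["time"])
print(move_l(P+10*ZT,vel=80,until_force=6))
print(observe()["tcp_pos"]-P-10*ZT)
set_gripper(0,45)
o=observe();print(o["time"],o["grip_width"],o["gripper_force"],o["wrist_force"])
move_l(P+10*ZT+[0,0,225],vel=180)
o=observe();print(o["time"],o["grip_width"],o["wrist_force"],o["qpos"])
for n in("scene","side"):
    s=snapshot(n);q=proj(s,P+[0,0,190]).astype(int);print(q);cv2.imwrite(f"pics/e_{n}.png",cv2.resize(s["image"][q[1]-50:q[1]+50,q[0]-50:q[0]+50],(400,400))[:,:,::-1])
cv2.imwrite("pics/e.png",np.hstack([cv2.imread("pics/e_scene.png"),cv2.imread("pics/e_side.png")]))
E
```

```text
[-0.60289406  0.3369042   1.66853286  0.65251054  1.3780103  -0.46341624] [-0.13475079  0.35974169  2.19762651  1.07494568  0.75316117 -0.66328277]
8.0583
False
[ 0.04642735 -0.09317218  0.23689355]
9.925 26.70109097910337 45.000026039779186 [ 0.56088123 -1.33100838  1.53059247]
11.325 26.499316733375938 [-0.56698323  0.37758452 -1.17182939] [-0.01141315  0.14375659  1.94503072  0.78207567  0.9686275  -0.09349437]
[253 136]
[291 134]
```

View pics/e.png

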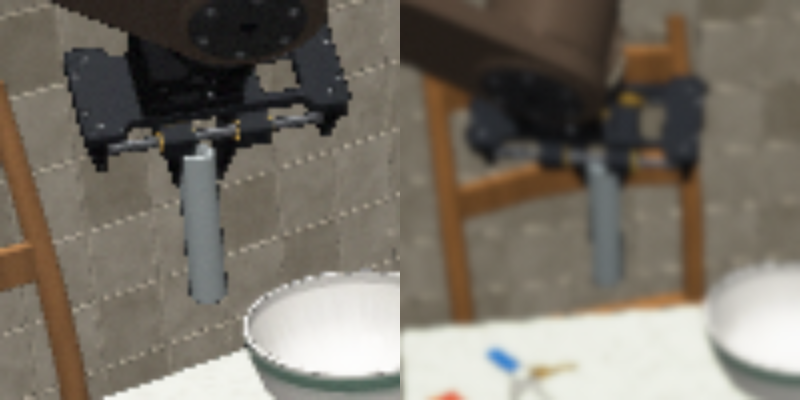

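The spacer hangs upright in the grip in both views. Next I move it over the post and lower it.

Run:
```python
from h import *
A=lambda zb:np.array([*POST,zb+106.])+10*ZT   # zb = spacer's lower end
reach(A(228),RT);wait(.2);o=observe();print(o["time"],(o["tcp_pos"]-A(228)).round(2))
h=move_l(A(170),vel=60,until_force=5);o=observe();print(h,o["time"],o["tcp_pos"][2]-A(0)[2],o["wrist_force"])
if not h:
    h=move_l(A(34),vel=80,until_force=8);o=observe();print(h,o["time"],o["tcp_pos"][2]-A(0)[2],o["wrist_force"])
    if not h:
        h=move_l(A(22),vel=15,until_force=5);o=observe();print(h,o["time"],o["tcp_pos"][2]-A(0)[2],o["wrist_force"],o["ft_torque"])
```

```text
12.8583 [-0.    1.16  0.26]
False 13.975 170.3231316367092 [-0.67659423  0.03558628 -0.57631068]
False 15.825 34.34488068185988 [-0.75790807  0.21969204 -1.29156253]
True 16.4 26.027738683172657 [-1.40816299 -0.81886264  5.17555381] [0.0642883  0.08584542 0.05945537]
```

Run:
```python
from h import *
set_gripper(60,40)
o=observe();move_l(o["tcp_pos"]-130*ZT,vel=150);print(observe()["time"])
down=ori([0,0,-1],[0,1,0])
reach([554,-401,150],down);wait(.2);o=observe();s=snapshot("wrist");T=wristT(s,o);pickle.dump((o,s),open("f.pkl","wb"));print(o["time"],o["qpos"].round(2))
q=proj(s,np.array([508,-401.5,30]),T).astype(int);print(q)
hsv=cv2.cvtColor(s["image"],cv2.COLOR_RGB2HSV);m=cv2.inRange(hsv,(3,80,20),(18,255,255));m[235:]=0
cs,_=cv2.findContours(m,cv2.RETR_EXTERNAL,cv2.CHAIN_APPROX_NONE);k=max(cs,key=cv2.contourArea)
P=np.array([onz(ray(s,p[0],T),18)[:2] for p in k],np.float32);print("tray@18",cv2.minEnclosingCircle(P))
c=cv2.resize(s["image"][q[1]-40:q[1]+40,q[0]-40:q[0]+40],(400,400),interpolation=cv2.INTER_CUBIC)
s2=snapshot("scene");g=proj(s2,np.array([*POST,110])).astype(int);c2=cv2.resize(s2["image"][g[1]-60:g[1]+60,g[0]-60:g[0]+60],(400,400))
cv2.imwrite("pics/f.png",np.hstack([c,c2])[:,:,::-1])
```

```text
18.175
19.8 [-0.72  0.64  1.47  0.    1.04 -2.29]
[315 147]
tray@18 ((493.89813232421875, -169.87771606445312), 124.13530731201172)
```

View pics/f.png

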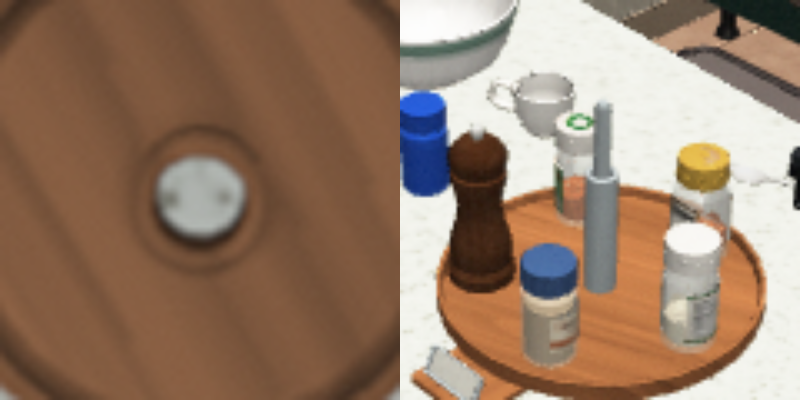

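Run:
```python
from h import *
down=ori([0,0,-1],[0,1,0]);o,s=pickle.load(open("f.pkl","rb"))
H=onz(ray(s,(314.7,146.4),wristT(s,o)),30);print(H)
set_gripper(52,40)
reach([H[0],H[1],60],down)
h=move_l([H[0],H[1],8.5],vel=60,until_force=5);o=observe();print(h,o["time"],o["tcp_pos"])
set_gripper(0,40);o=observe();print(o["grip_width"],o["wrist_force"],o["gripper_force"])
z0=o["tcp_pos"][2]
move_l([H[0],H[1],232],vel=150)
B=lambda zb:[*POST,zb+z0]
reach(B(225),down);wait(.2);o=observe();print(o["time"],o["tcp_pos"]-B(225),o["grip_width"],o["wrist_force"])
h=move_l(B(190),vel=50,until_force=5);o=observe();print(h,o["time"],o["tcp_pos"][2]-z0,o["wrist_force"])
if not h:
    h=move_l(B(148),vel=60,until_force=6);o=observe();print(h,o["time"],o["tcp_pos"][2]-z0,o["wrist_force"])
    if not h:
        h=move_l(B(137),vel=15,until_force=4);o=observe();print(h,o["time"],o["tcp_pos"][2]-z0,o["wrist_force"])
```

```text
[ 506.75591667 -402.52870614   30.        ]
False 21.825 [ 506.90393316 -402.69438742    8.80478721]
27.309185909073737 [-0.06877049  0.33540059  2.25494463] 40.00053240917623
25.3583 [ 0.01843493 -1.01770735 -0.18897438] 27.519582967204812 [-0.41175861  0.05690218 -1.1339057 ]
False 26.2083 190.1937955383761 [ 0.33188059 -0.55788483 -0.63354627]
False 27.0583 148.19020233561847 [ 0.08940769 -0.23996102 -1.76963082]
True 27.5833 140.87287917467881 [-0.29906026  0.54584824  5.44682396]
```

Run:
```python
from h import *
down=ori([0,0,-1],[0,1,0])
set_gripper(50,40);o=observe();p=o["tcp_pos"].copy()
move_l([p[0],p[1],265],vel=150)
reach([470,-85,300],down);wait(.2);o=observe();s=snapshot("wrist");T=wristT(s,o);pickle.dump((o,s),open("g.pkl","wb"));print(o["time"],o["wrist_force"])
for X in((381,-106.6,15),(479,-27,175),(544.4,-105.3,209)):print(proj(s,np.array(X),T).round(1))
cv2.imwrite("pics/g.png",s["image"][:,:,::-1])
```

```text
29.775 [-0.0848734  -0.28956589 -0.69949237]
[301.9 106.4]
[372.6 200.6]
[295.9 274.1]
```

View pics/g.png

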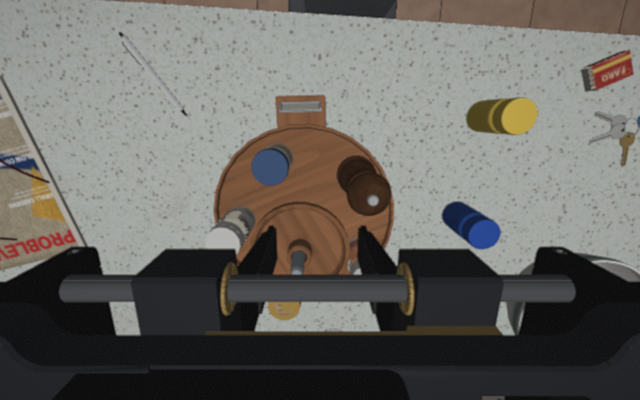

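The view shows the mill ball at (372.5,200.5), the holder at (302,105), the tongue between columns 276 and 326, and the tray on the post. I'll now compute the two azimuths.

Run:
```python
from h import *
o,s=pickle.load(open("g.pkl","rb"));T=wristT(s,o)
hsv=cv2.cvtColor(s["image"],cv2.COLOR_RGB2HSV)
m=cv2.inRange(hsv,(3,80,30),(18,255,255))
az=lambda X:np.degrees(np.arctan2(X[1]-POST[1],X[0]-POST[0]))%360
for r in(98,110,114,118,122):
    c=np.where(m[r,265:340])[0]+265
    for z in (8,16): print(r,c.min(),c.max(),onz(ray(s,((c.min()+c.max())/2,r),T),z).round(1),az(onz(ray(s,((c.min()+c.max())/2,r),T),z)).round(2))
g=((hsv[92:120,270:332,1]<60)&(hsv[92:120,270:332,2]>90)&(m[92:120,270:332]==0)).astype(np.uint8)
n,l,st,ce=cv2.connectedComponentsWithStats(g);print(st[1:],ce[1:]+[270,92])
b=((hsv[190:212,362:384,1]<70)&(hsv[190:212,362:384,2]>110)).astype(np.uint8)
n,l,st,ce=cv2.connectedComponentsWithStats(b);i=1+st[1:,4].argmax();X=onz(ray(s,ce[i]+[362,190],T),173);print(st[i],ce[i]+[362,190],X,az(X),np.hypot(*(X[:2]-POST)))
# mill head outline (dark wood) at its widest, for axis check
```

```text
98 276 324 [ 368.9 -109.6    8. ] 181.39
98 276 324 [ 369.4 -109.1   16. ] 181.26
110 277 324 [ 385.9 -109.1    8. ] 181.36
110 277 324 [ 386.1 -108.7   16. ] 181.21
114 277 324 [ 391.7 -109.2    8. ] 181.44
114 277 324 [ 391.7 -108.7   16. ] 181.29
118 277 324 [ 397.4 -109.2    8. ] 181.53
118 277 324 [ 397.4 -108.8   16. ] 181.37
122 278 324 [ 403.3 -108.6    8. ] 181.32
122 278 324 [ 403.1 -108.2   16. ] 181.16
[[  0   0  62  28 570]
 [  9   9  43  12 456]] [[300.58947368 101.60526316]
 [299.9122807  106.62938596]]
[ 6  6 10 10 79] [372.84810127 200.44303797] [479.35028493 -26.40388288 173.        ] 129.50552339814368 102.25489096654326
```

```bash
cat >> h.py <<'E'
def dn(a): return ori([0,0,-1],[np.sin(np.radians(a)),-np.cos(np.radians(a)),0])  # closing axis -y turned by a deg about world z
def az(X): return np.degrees(np.arctan2(X[1]-POST[1],X[0]-POST[0]))%360
def turn(a,z,t):
    move_l([*POST,z],vel=.6/t,orientation=dn(a))
E
python3 - <<'E'
from h import *
reach([*POST,250],dn(0));o=observe();print(o["time"],o["qpos"].round(2),ik([*POST,176],dn(51.7)))
h=move_l([*POST,175.5],vel=80,until_force=6);o=observe();print(h,o["tcp_pos"])
set_gripper(0,45);o=observe();print(o["time"],o["grip_width"],o["wrist_force"],o["ft_torque"])
turn(51.7,176.1,3.);o=observe();print(o["time"],o["qpos"].round(2),o["tcp_pos"],o["ft_torque"],o["wrist_force"],o["grip_width"])
wait(.2)
set_gripper(50);move_l([*POST,255],vel=150)
reach([470,-85,300],ori([0,0,-1],[0,1,0]));wait(.2);o=observe();s=snapshot("wrist");T=wristT(s,o);pickle.dump((o,s),open("i.pkl","wb"));print(o["time"])
cv2.imwrite("pics/i.png",s["image"][:,:,::-1])
q=proj(s,np.array([442,-107.5,173]),T);print(q)
hsv=cv2.cvtColor(s["image"],cv2.COLOR_RGB2HSV);x,y=q.astype(int)-22;c=hsv[y:y+44,x:x+44]
b=((c[...,1]<70)&(c[...,2]>110)).astype(np.uint8)
n,l,st,ce=cv2.connectedComponentsWithStats(b)
for i in range(1,n):
    if st[i,4]>10: X=onz(ray(s,ce[i]+[x,y],T),173);print(st[i],ce[i]+[x,y],X,az(X))
m=cv2.inRange(hsv,(3,80,30),(18,255,255))
for r in(98,112,118): 
    k=np.where(m[r,265:340])[0]+265;print(k.min(),k.max(),az(onz(ray(s,((k.min()+k.max())/2,r),T),12)))
E
```

```text
32.4833 [-0.31  0.35  1.69  0.    1.1   1.26] [-3.10193988e-01  4.35326850e-01  1.77839138e+00 -4.44089210e-16
  9.27874425e-01  3.58267116e-01]
False [ 544.60390708 -105.39041071  175.93767325]
34.2583 12.64513459162588 [-1.09620045 -4.35467194  0.18791269] [-0.58177219  0.32111385 -0.00197874]
35.3083 [-0.31  0.44  1.78 -0.    0.93  0.36] [ 544.45451356 -105.65681325  175.56377776] [-1.01699289 -0.24926883  0.03857347] [ 1.4112311  -5.49589125 -5.83675247] 13.126058499082188
39.1333
[294.21362673 164.90969572]
[16 19 11 10 84] [292.89285714 165.44047619] [ 442.5404373  -108.84586415  173.        ] 181.9937356735104
276 324 181.3118447667385
277 324 181.31231655098836
278 324 181.14640507212337
```

View pics/i.png

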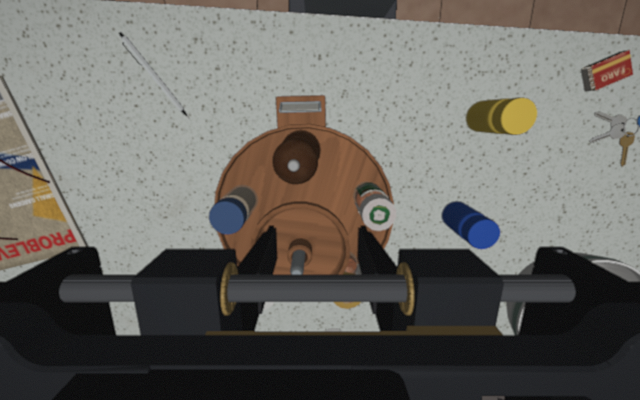

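The ball is at (292.9,165.4), azimuth 182.0°, against 181.3° for the tongue. I'll re-grip, correct by about −0.5° and hold.

Run:
```python
from h import *
import h as H
H.POST[1]=-105.9
reach([*POST,250],dn(51.7))
print(move_l([*POST,175.5],vel=80,until_force=6))
set_gripper(0,45);o=observe();print(o["time"],o["grip_width"],o["wrist_force"],o["tcp_pos"])
turn(51.2,176.1,.6);wait(.5);o=observe();print(o["time"],o["grip_width"],o["wrist_force"],o["ft_torque"],o["qd"].round(4),o["tcp_pos"],o["gripper_force"])
# numeric check: ball and spacer/tray from the fixed views
for n in("scene","side"):
    s=snapshot(n);p=proj(s,np.array([442.5,-108.,173]));x,y=p.astype(int)-12
    c=cv2.cvtColor(s["image"][y:y+24,x:x+24],cv2.COLOR_RGB2HSV);b=((c[...,1]<70)&(c[...,2]>110)).astype(np.uint8)
    k,l,st,ce=cv2.connectedComponentsWithStats(b);print(n,p,[(st[i,4],(ce[i]+[x,y]).round(1)) for i in range(1,k)])
    cv2.imwrite(f"pics/j_{n}.png",s["image"][:,:,::-1])
```

```text
False
42.8917 12.963614855796056 [-0.08838505  0.76062288  2.12399913] [ 544.37081318 -105.8583702   175.55511697]
43.7417 12.769953783165182 [  5.14968748  -0.37559696 -17.67992936] [-0.31947376 -0.83762118  0.03015319] [ 0.001   0.0006 -0.      0.0013 -0.0001  0.0012] [ 544.32979868 -105.87543794  175.64062939] 44.994439906440675
scene [317.24737857 222.67381993] [(np.int32(306), array([314. , 218.2]))]
side [301.40506308 225.68298733] [(np.int32(419), array([299.3, 221.7]))]
```

The small upward move left an 18 N pull on the post, so I'll ease back down before handing in.

Run:
```python
from h import *
import h as H
H.POST[1]=-105.9
move_l([*POST,175.5],vel=2,orientation=dn(51.2));wait(.4)
o=observe();print(o["time"],o["wrist_force"],o["ft_torque"],o["tcp_pos"],o["grip_width"])
if abs(o["wrist_force"][2])<8: close_job();print("closed")
```

```text
44.5917 [ 1.65080209  1.2282302  -9.6906517 ] [-0.06301545 -0.15939985  0.08547497] [ 544.34686777 -105.85934778  175.59082792] 13.10145470404505
```

Run:
```python
from h import *
import h as H
H.POST[1]=-105.9
move_l([*POST,175.15],vel=2,orientation=dn(51.2));wait(.4)
o=observe();print(o["time"],o["wrist_force"],o["ft_torque"],o["tcp_pos"],o["grip_width"])
if abs(o["wrist_force"][2])<9: close_job();print("closed")
```

```text
45.2583 [-3.30843897  2.2151337   2.38518398] [ 0.22122747  0.71431456 -0.00834629] [ 544.37561042 -105.87024009  175.51408263] 13.389060584152421
the job is handed in; nothing more can be done
closed
```

The job is handed in at 45.3 s: the spacer and tray were lowered onto the post, and the mill was turned to the front, last measured 0.7° past the tongue before a final −0.5° correction that I didn't re-measure; the gripper is still holding the post.

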